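# Make up the service kit in the nest tray

### The arm

A 7-joint arm with a two-finger parallel gripper is mounted at the origin on a cart in front of the work surface, level with it; the furniture and walls round the work are solid. World frame = base frame: x ahead of the robot, y to its left, z up, the work surface at z = 0. Lengths are in mm, angles in rad, forces in N, time in s.
With the tool pointing down it reaches from about 425 to 1025 mm from the base axis. Payload 9.4 kg.
Tool frame: the origin (TCP) lies midway between the tips of the shut fingers; the grasp point (between the pads) lies 19 mm behind it; z points along the fingers, y is the line along which they close (so a half turn about z gives the same grasp; the last joint's range is limited). The gripper opens to 85 mm and grips with 20 to 120 N. Pads are 22 mm wide; open, the fingers measure 114 mm over their backs; the gripper's body (76 mm by 85 mm) begins 54 mm behind the grasp point. The pads swing forward as they close: fully open they stand 13 mm farther back than shut.
Start: joints at [-1.23, 0.599, -0.003, 1.599, 0.002, 0.943, -0.08], TCP at [294.173, 662.636, 231.275] pointing down, gripper open.
Joint ranges: [-2.57, 2.57], [-0.35, 1.97], [-1.29, 1.29], [0.11, 2.56], [-1.05, 4.19], [0.11, 1.86], [-2.63, 2.63]. Speed limits (rad/s): [2.22, 2.22, 3.01, 3.01, 3.14, 3.14, 3.14].

### API

Orientations are given as a 3x3 rotation matrix whose columns are the frame's x, y, z axes.
In Python, from station import r gives the robot as it stands. Calls block until the motion is done:
- r.move_to(position, orientation): joint-space move of the TCP to a pose.
- r.move_straight(position, rotation=None, vel=150, f_stop=None): straight line of the TCP; rotation=None keeps the orientation; vel is the mean speed in mm/s. With f_stop (N) it stops when the force on the tool has changed by that much, and returns True; else False.
- r.set_joints(angles): joint-space move.
- r.set_gripper(opening): finger opening in mm; the grip force is fixed at half the most; returns when the fingers have stopped.
- r.sleep(seconds).
- r.ik(position, orientation): joint angles nearest the present ones, or None.
- r.snapshot(name): name is "scene" or "top" or "wrist"; returns the picture (420x560x3 uint8, red, green, blue); there is no depth.
- r.get_calibration(name): a dict with "mtx" (3x3 intrinsics, pixels), "cam_to_world" (4x4, takes a point from camera to world coordinates); the wrist camera has in their place "mount" (4x4, takes a point from camera to tool coordinates, whose origin is the TCP and whose axes are the flange's). Camera axes: x right, y up, looking along -z (the intrinsics and any distortion apply to the point x, -y, -z); pixel columns grow to the right and rows downward; lengths in mm; the calibration is good to about 2 mm. A picture is of the moment at which its call begins: read the wrist's pose just before it. get_calibration takes no time and is no camera call.
A pose or a line that the arm cannot do raises r.IKError and nothing moves.
- r.job_done(): hands the job in; it is judged then, once.
Readings, each from a call of its own:
- r.read_time_s(): time.
- r.read_qpos(): joint angles.
- r.read_dq(): joint speeds.
- r.read_joint_torque(): joint torques, N m.
- r.read_position(): TCP position.
- r.read_tcp_rot(): TCP orientation.
- r.read_contact_force(): force on the tool from outside, world axes, zero at the start.
- r.read_torque(): the same for the moment, N m.
- r.read_gripper_width(): finger opening in mm.
- r.read_grip_force(): force on a finger pad.
Only numpy, scipy, OpenCV 4.12 (cv2) and the standard library are available. Lean on these libraries where they do the work, as an engineer would, in place of code of your own. Each camera call takes 0.05 s, during which the arm holds its last target. There are 200 camera calls.

### The job

Make up the service kit in the grey tray: stand the larger oil filter in the round pocket, the two tall narrow cartons one in each of the twin pockets, and the nearly cubic carton in the oblong pocket, each upright and fully down on its pocket's floor. The smaller filter, the brick-shaped carton and the flat carton are not part of this kit: leave them where they stand.

Things in the scene. Friction and masses are not known exactly. Their poses are not given: they have to be found in the camera images.
- filter: The larger oil filter: white can 68 mm in diameter and 84 mm tall with a domed top and a dark blue foot, 0.32 kg. Stands on its underside; origin at the centre of its underside, z up. Belongs in the kit.
- slim_box_a: White printed parts carton. Tall and narrow: 24 (x) x 26 (y) x 85 mm tall, blue panel on the upper part. Stands on its underside; origin at the centre of its underside, z up. Belongs in the kit; same as slim_box_b.
- slim_box_b: White printed parts carton. Tall and narrow: 24 (x) x 26 (y) x 85 mm tall, blue panel on the upper part. Stands on its underside; origin at the centre of its underside, z up. Belongs in the kit; same as slim_box_a.
- cube_box: White printed parts carton. Nearly cubic: 45 (x) x 53 (y) x 50 mm tall, red panel. Stands on its underside; origin at the centre of its underside, z up. Belongs in the kit.
- small_filter: The smaller oil filter: same look as the larger one, but only 54 mm in diameter and 64 mm tall. Stands on its underside; origin at the centre of its underside, z up. Does not belong in the kit.
- brick_box: White printed parts carton. Brick-shaped, longer and lower than the cubic one: 40 (x) x 61 (y) x 38 mm tall, green panel. Stands on its underside; origin at the centre of its underside, z up. Does not belong in the kit.
- flat_box: White printed parts carton. The flat one: 30 (x) x 47 (y) x 20 mm tall, yellow panel. Stands on its underside; origin at the centre of its underside, z up. Does not belong in the kit.
- nest_round: Fixed dark grey nest block, 100 x 100 x 36 mm, one of three in a row (pitch 104 mm, any order, row along block y) in a shallow steel tray. Origin: centre of its underside, 3 mm above the bench; z up. Pocket mouths flare by 5 mm a side. One round pocket in the centre, 78 mm wide, 30 mm deep (floor at z = 6 mm).
- nest_twin: Fixed dark grey nest block, 100 x 100 x 36 mm, one of three in a row (pitch 104 mm, any order, row along block y) in a shallow steel tray. Origin: centre of its underside, 3 mm above the bench; z up. Pocket mouths flare by 5 mm a side. Two square pockets 36 x 36 mm, 30 mm deep (floors at z = 6 mm), centred at x = 0, y = -24.5 and +24.5 mm; either slim box may stand in either.
- nest_oblong: Fixed dark grey nest block, 100 x 100 x 36 mm, one of three in a row (pitch 104 mm, any order, row along block y) in a shallow steel tray. Origin: centre of its underside, 3 mm above the bench; z up. Pocket mouths flare by 5 mm a side. One oblong pocket in the centre, 57 mm along x, 66 mm along y, 16 mm deep (floor at z = 20 mm).
Mind the look-alikes: they are no part of the job. Leave any green look-alike of the slim_box_a alone. Leave any turquoise look-alike of the slim_box_b alone.

How it is judged (in metres and radians):
At the end, for the whole second after the job is handed in: Each kit part stands in its own pocket: within 10 mm of the pocket's centre along the nest's x and y, underside within 4 mm of the pocket floor, tilted under 0.14 rad, at rest. The small filter, brick and flat cartons are within 25 mm of where they began (z of filter in the frame of nest_round between 0.003 and 0.01 m and x of filter in the frame of nest_round between -0.01 and 0.01 m and angle between each of filter, cube_box, slim_box_a, slim_box_b's own z axis and vertical below 0.14 rad and y of filter in the frame of nest_round between -0.01 and 0.01 m and z of cube_box in the frame of nest_oblong between 0.017 and 0.024 m and x of cube_box in the frame of nest_oblong between -0.01 and 0.01 m and y of cube_box in the frame of nest_oblong between -0.01 and 0.01 m and z of slim_box_a in the frame of nest_twin between 0.003 and 0.01 m and x of slim_box_a in the frame of nest_twin between -0.01 and 0.01 m and z of slim_box_b in the frame of nest_twin between 0.003 and 0.01 m and x of slim_box_b in the frame of nest_twin between -0.01 and 0.01 m and ((y of slim_box_a in the frame of nest_twin between 0.0145 and 0.0345 m and y of slim_box_b in the frame of nest_twin between -0.0345 and -0.0145 m) or (y of slim_box_a in the frame of nest_twin between -0.0345 and -0.0145 m and y of slim_box_b in the frame of nest_twin between 0.0145 and 0.0345 m)) and linear speed of each of filter, slim_box_a, slim_box_b, cube_box below 0.02 m/s and distance of each of small_filter, brick_box, flat_box from where it was at the start of the episode below 0.025 m); the robot touches nothing.
It fails at once if a part that is not in the kit was moved by more than 25 mm (distance of any of small_filter, brick_box, flat_box from where it was at the start of the episode above 0.025 m).
It also fails if it takes over 99 s, if anything falls off the work surface, if the arm or the gripper's body presses on something with over 40 N, if the wrist force passes 120 N, or if a joint passes its speed limit or range.

## Working session

There is one attempt and no reset: what is moved stays moved. The work goes in short steps, each a Python script; the robot and the scene stay as the last script left them, time stands still between calls to the robot, and variables do not carry over. Pictures are saved under pics/ and viewed, at most 14 in all, crops included, and the job is handed in when it is done.

```bash
ls; mkdir -p pics
python3 - <<'E'
from station import r
import cv2,numpy as np
for n in ("top","scene"):
    cv2.imwrite(f"pics/{n}0.png",cv2.resize(r.snapshot(n)[:,:,::-1],(800,600),interpolation=cv2.INTER_CUBIC))
    print(n,r.get_calibration(n))
print(r.get_calibration("wrist"),r.read_time_s(),r.read_tcp_rot())
E
```

```text
pics
top {'mtx': array([[491.50120304,   0.        , 285.60820977],
       [  0.        , 491.50120304, 207.63753414],
       [  0.        ,   0.        ,   1.        ]]), 'cam_to_world': array([[ 1.45812618e-02,  9.95311845e-01, -9.56123350e-02,
         3.99063569e+02],
       [-9.99874045e-01,  1.51135369e-02,  4.84516007e-03,
         4.89869833e+00],
       [ 6.26748576e-03,  9.55296436e-02,  9.95406854e-01,
         1.17096468e+03],
       [ 0.00000000e+00,  0.00000000e+00,  0.00000000e+00,
         1.00000000e+00]])}
scene {'mtx': array([[390.09933967,   0.        , 290.08036011],
       [  0.        , 390.09933967, 207.54717238],
       [  0.        ,   0.        ,   1.        ]]), 'cam_to_world': array([[ 8.92888810e-01,  2.50683539e-01, -3.74041892e-01,
         1.40146188e+02],
       [-4.50277113e-01,  4.97669047e-01, -7.41333961e-01,
        -7.50348748e+02],
       [ 3.08851501e-04,  8.30351301e-01,  5.57240183e-01,
         6.34347122e+02],
       [ 0.00000000e+00,  0.00000000e+00,  0.00000000e+00,
         1.00000000e+00]])}
{'mtx': array([[338.76555172,   0.        , 280.86561027],
       [  0.        , 338.76555172, 210.28918163],
       [  0.        ,   0.        ,   1.        ]]), 'mount': array([[ 1.01948021e-03,  9.48032035e-01,  3.18173258e-01,
         8.03449801e+01],
       [ 9.99999308e-01, -7.79977681e-04, -8.80135800e-04,
        -6.11435749e-01],
       [-5.86228893e-04,  3.18173935e-01, -9.48032174e-01,
        -1.43202285e+02],
       [ 0.00000000e+00,  0.00000000e+00,  0.00000000e+00,
         1.00000000e+00]])} 0.1 [[-9.14020543e-01  4.05667603e-01 -4.92265659e-04]
 [ 4.05667889e-01  9.14019537e-01 -1.36037021e-03]
 [-1.01917694e-04 -1.44310269e-03 -9.99998954e-01]]
```

View pics/top0.png

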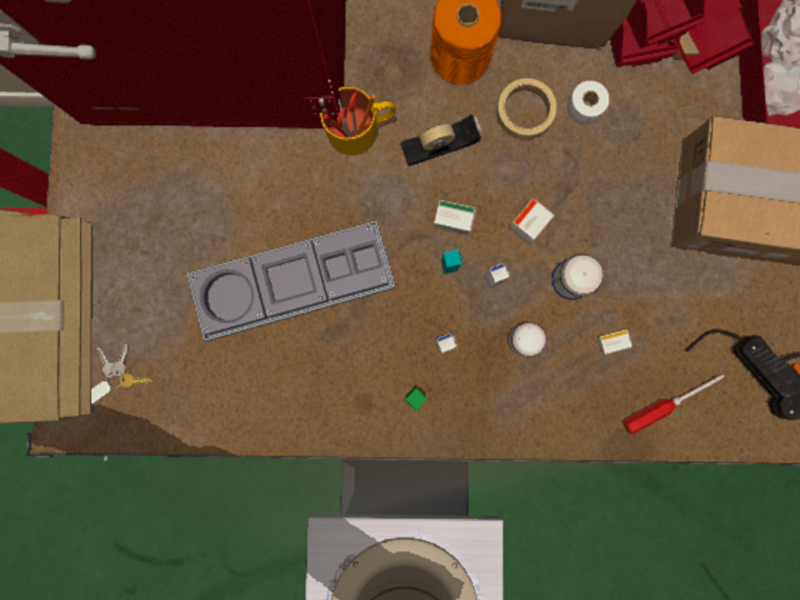

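View pics/scene0.png

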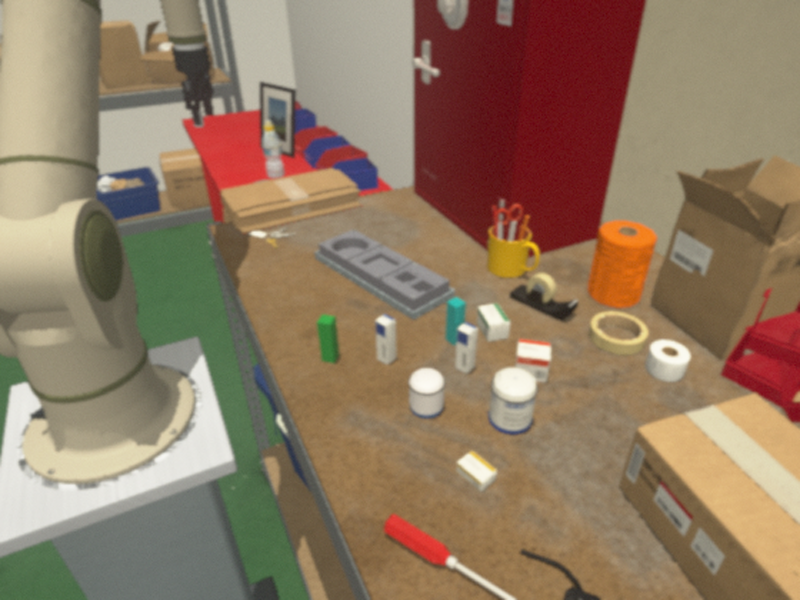

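Run:
```python
from station import r
import cv2
im=r.snapshot("top")[:,:,::-1]
cv2.imwrite("pics/tray.png",cv2.resize(im[150:242,128:280],None,fx=5,fy=5,interpolation=cv2.INTER_CUBIC))
cv2.imwrite("pics/parts.png",cv2.resize(im[135:255,300:450],None,fx=5,fy=5,interpolation=cv2.INTER_CUBIC))
```

```text
(no output)
```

View pics/tray.png

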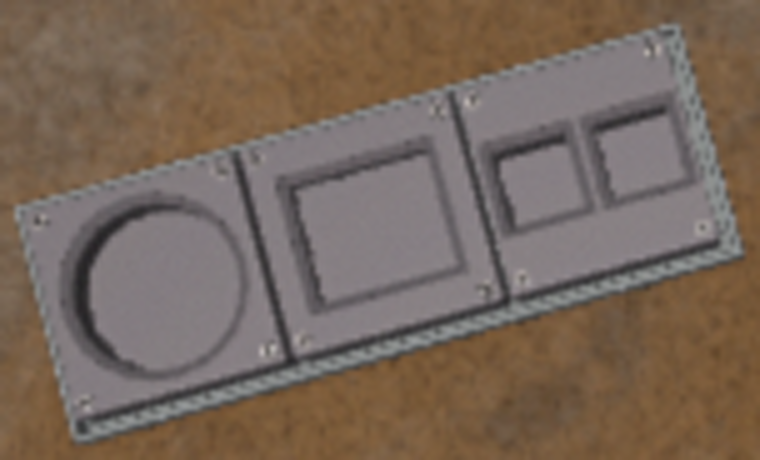

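View pics/parts.png

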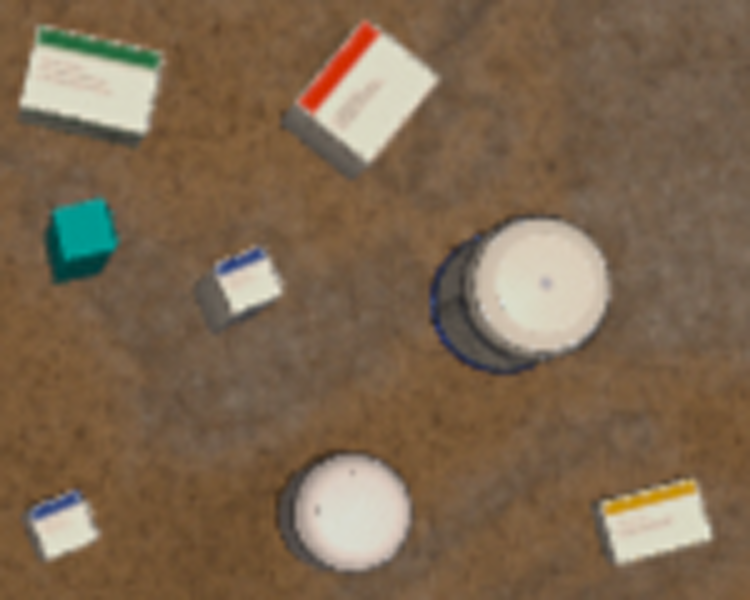

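```bash
cat > h.py <<'E'
import numpy as np
from station import r
def unproj(cal,C2W,px,z):
    px=np.atleast_2d(px).astype(float);K=cal["mtx"]
    d=np.c_[(px[:,0]-K[0,2])/K[0,0],-(px[:,1]-K[1,2])/K[1,1],-np.ones(len(px))]@C2W[:3,:3].T
    o=C2W[:3,3]; return (o+d*((z-o[2])/d[:,2])[:,None])[:,:2]
def top(crop,off,z,f=5):
    c=r.get_calibration("top"); return unproj(c,c["cam_to_world"],(np.atleast_2d(crop)+.5)/f-.5+np.array(off),z)
def down(yaw): # tool y (closing line) at angle yaw in the world
    c,s=np.cos(yaw),np.sin(yaw); y=np.array([c,s,0]);z=np.array([0,0,-1.]);return np.c_[np.cross(y,z),y,z]
E
python3 - <<'E'
from h import *
np.set_printoptions(precision=1,suppress=True)
T=(128,150);P=(300,135)
B=dict(round=[(40,219),(222,170),(268,349),(84,402)],obl=[(257,157),(437,110),(485,290),(303,342)],twin=[(471,100),(653,48),(703,228),(521,280)])
cs={k:top(v,T,39) for k,v in B.items()}
for k,v in cs.items(): print(k,v.mean(0),np.linalg.norm(np.roll(v,1,0)-v,axis=1))
d=cs['twin'].mean(0)-cs['round'].mean(0);print('row',np.linalg.norm(d),np.arctan2(d[1],d[0]))
print('pockets',top([(164,284),(378,225),(541,185),(640,157)],T,39))
O=dict(slim1=([(27,516),(79,492),(98,542),(48,560)],85),slim2=([(216,268),(264,248),(284,291),(236,316)],85),cube=([(367,22),(438,78),(366,164),(298,104)],50))
for k,(v,z) in O.items():
    q=top(v,P,z);e=np.roll(q,-1,0)-q;print(k,q.mean(0),np.linalg.norm(e,axis=1),np.arctan2(e[:,1],e[:,0]))
for n,p,z in(('filter',(545,283),84),('filterrim',(539,287),76),('small',(352,511),60),('flat',(656,522),20),('brick',(90,82),38),('teal',(83,230),85)): print(n,top(p,P,z))
E
```

```text
round [505.9 293.5] [87.7 86.8 86.4 87.5]
obl [535.5 194.2] [89.2 86.1 87.4 87. ]
twin [565.4  94.6] [87.6 88.1 87.9 87.5]
row 207.63820472883634 -1.279963488442466
pockets [[506.3 288.7]
 [535.2 190.8]
 [555.1 115.7]
 [568.9  70.1]]
slim1 [432.3 -60.1] [25.3 23.5 23.5 21.4] [-1.1 -2.8  1.9  0.5]
slim2 [ 543.4 -142.5] [23.4 21.2 24.3 23.2] [-1.2 -2.7  2.1  0.4]
cube [ 637.1 -201.4] [41.9 52.9 41.9 50.7] [-2.2  2.5  0.8 -0.7]
filter [[ 544.5 -274.4]]
filterrim [[ 543.7 -273.7]]
small [[ 442.5 -192.2]]
flat [[ 441.  -341.9]]
brick [[642.3 -73.6]]
teal [[565.  -67.8]]
```

```bash
cat >> h.py <<'E'
ROW=-1.28; NX=ROW+np.pi/2
def pick(xy,yaw,zt,open_,zup):
    R=down(yaw); r.move_to([*xy,zup],R)
    r.set_gripper(open_)
    hit=r.move_straight([*xy,zt],vel=150,f_stop=15)
    if hit: print("HIT on pick",r.read_position()); r.move_straight([*xy,zup]); return False
    r.set_gripper(0); w=r.read_gripper_width()
    r.move_straight([*xy,zup],vel=250)
    print("picked: width",w,r.read_gripper_width(),"t",r.read_time_s()); return True
def place(xy,yaw,zt,zup,open_):
    R=down(yaw); r.move_to([*xy,zup],R)
    hit=r.move_straight([*xy,zt+4],vel=150,f_stop=15)
    if hit: print("HIT high",r.read_position()); return False
    hit=r.move_straight([*xy,zt-4],vel=40,f_stop=8)
    print("down",hit,r.read_position()[2]-zt)
    r.set_gripper(open_); r.move_straight([*xy,zup],vel=200); print("t",r.read_time_s()); return True
E
python3 - <<'E'
from h import *
import cv2
if pick((432.3,-60.1),.44,48,60,190): place((558.4,118.1),NX,57,190,45)
cv2.imwrite("pics/a.png",cv2.resize(r.snapshot("top")[100:310,100:480,::-1],(760,420),interpolation=cv2.INTER_CUBIC))
E
```

```text
picked: width 23.43992165626697 23.62536321243871 t 5.3583
down True 0.3096325641227793
t 8.6167
```

View pics/a.png

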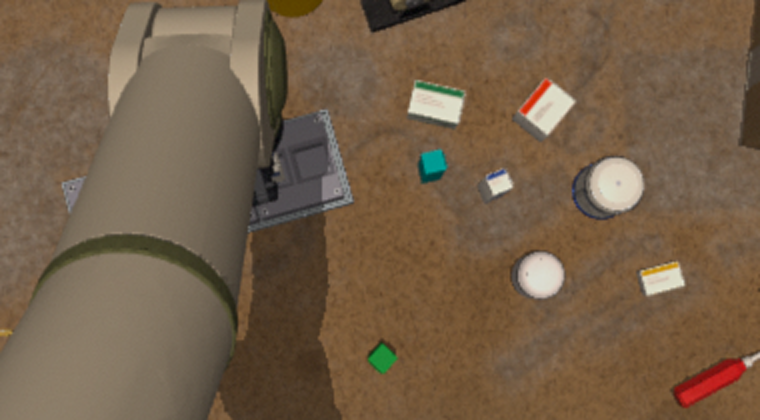

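The first carton was picked and touched down at the pocket-floor height. The arm hides its pocket in this picture, and the other parts are undisturbed. Next: the second slim carton and the cube.

```bash
python3 - <<'E'
from h import *
import cv2
ok=pick((543.4,-142.5),.43,48,60,190) and place((572.4,71.1),NX,57,190,45)
E
python3 - <<'E'
from h import *
import cv2
# yaw along cube x (45 mm) -> nest x
ok=pick((637.1,-201.4),.90,18,80,190) and place((535.5,194.2),NX,41,190,80)
r.move_to([500,-120,230],down(.3))
im=r.snapshot("top")[:,:,::-1]
cv2.imwrite("pics/b.png",cv2.resize(im[130:242,128:280],None,fx=5,fy=5,interpolation=cv2.INTER_CUBIC))
cv2.imwrite("pics/b2.png",cv2.resize(r.snapshot("scene")[:,:,::-1],(800,600)))
E
```

```text
picked: width 23.390117066685566 23.578296703262062 t 12.2083
down True 0.34613905593212735
t 15.4583
picked: width 44.31178333785729 43.920259286844704 t 19.5417
down True 0.18380327414991626
t 23.725
```

View pics/b.png

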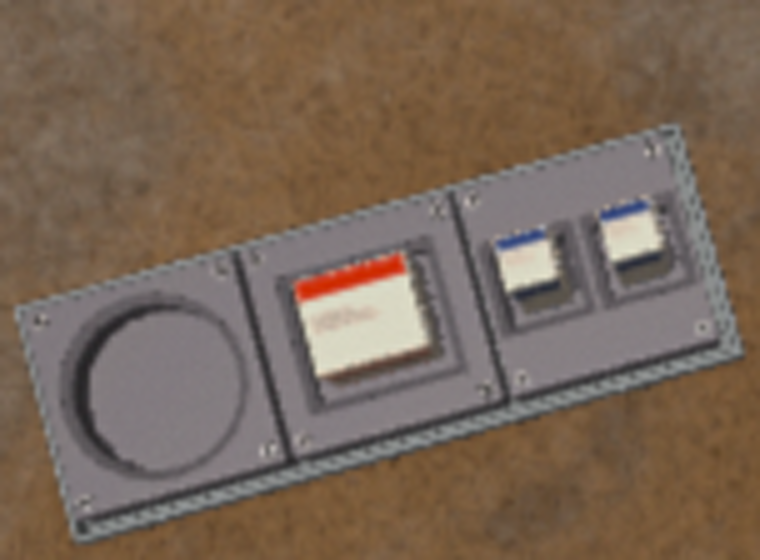

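View pics/b2.png

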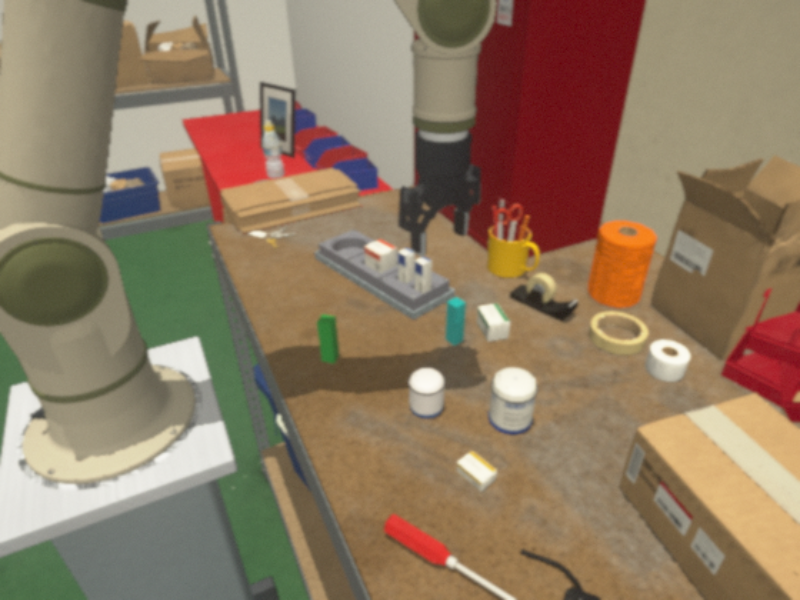

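All three cartons stand in their pockets: top faces at about (528,265), (632,236) and (364,316) in the crop. The filter is next, and I'll compute the carton offsets in the same step.

Run:
```python
from h import *
import cv2
for n,p,z,c in(('s1',(528,265),94,(558.4,118.1)),('s2',(632,236),94,(572.4,71.1)),('cube',(364,316),73,(535.5,194.2))):
    e=top(p,(128,130),z)[0]-c; print(n,e@[np.cos(NX),np.sin(NX)],e@[np.cos(ROW),np.sin(ROW)])
ok=pick((544.1,-274),NX,28,85,200) and place((505.9,293.5),NX,37,200,85)
r.move_to([500,-120,230],down(.3))
im=r.snapshot("top")[:,:,::-1]
cv2.imwrite("pics/c.png",cv2.resize(im[130:242,128:280],None,fx=5,fy=5,interpolation=cv2.INTER_CUBIC))
cv2.imwrite("pics/c2.png",cv2.resize(r.snapshot("scene")[:,:,::-1],(800,600)))
```

```text
s1 -2.4796202691636076 1.1260581018720153
s2 -2.4178467096173315 -0.22417625658639984
cube -1.1043267494483224 2.388053713409727
picked: width 62.15183571866592 62.26229026749272 t 28.4333
down True 1.0652388134764976
t 33.225
```

View pics/c.png

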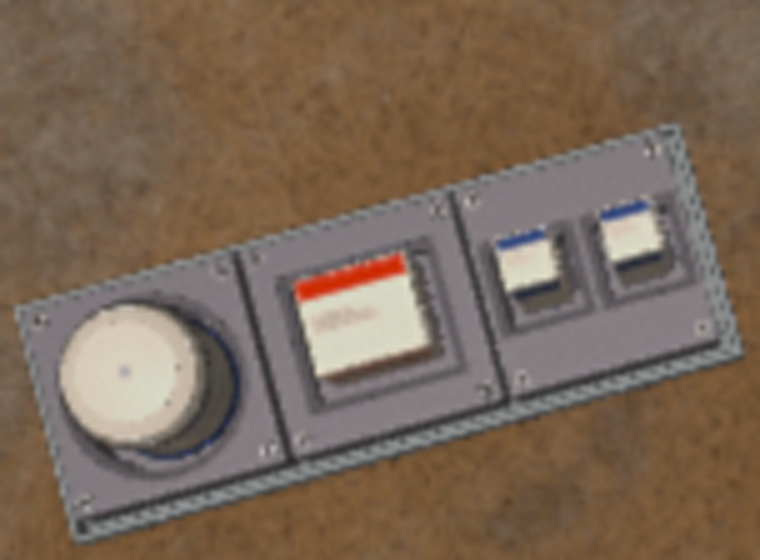

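View pics/c2.png

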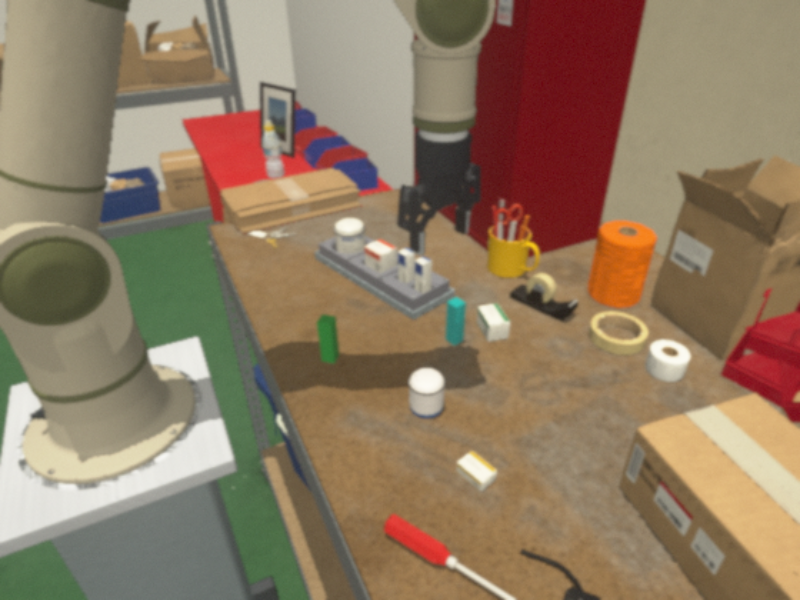

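The filter's dome tip is at about (125,372) in the crop and it looks upright. I'll check its offset before handing in.

Run:
```python
from h import *
e=top((125,372),(128,130),93)[0]-(505.9,293.5); e=(e@[np.cos(NX),np.sin(NX)],e@[np.cos(ROW),np.sin(ROW)]); print(e)
if np.abs(e).max()<6: print(r.job_done())
```

```text
(np.float64(0.0070165536221515334), np.float64(1.0344997789292747))
the job is handed in; nothing more can be done
None
```

The kit is complete and handed in after about 35 s of the 99 s allowed: the filter, both slim cartons and the cube stand upright in their pockets, each within about 3 mm of its pocket's centre in the final pictures. The other three parts were left where they stood.

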